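Set the coffee grinder and tighten its lock ring

TASK

Turn the setting knob on top of the coffee grinder clockwise until its pointer lines up with the small index tab on the dial, and let go of it. Then lock the setting: swing the lock ring below it clockwise by its lug until it comes up against its seat, and pull it firmly tight (about 16 N at the lug, never much more than 20 N), so that it stays tight when you let go. Leave the pointer on the tab and do not knock over or push away the things beside the grinder.

Things in the scene. Friction and masses are not known exactly. Their poses are not given: they have to be found in the camera images.
- grinder: Low round grey coffee grinder, 164 mm across, on a dark 216 x 176 mm foot plate, fixed to the worktop, hopper off, grounds drawer on its front. Flat steel top 101 mm above the worktop; on it, on one upright axis, from below: knurled steel lock ring, aluminium dial disc (74 mm across, top at 123 mm), black knob. Origin: on that axis at the worktop; x points away from the drawer side, z up.
- knob: The setting knob; origin on the axis at the worktop, z up, pointer along -x. It turns about z with light friction (about 0.08 N m), stays where it is left, and starts 0.45 to 1.4 rad short of the index tab, counterclockwise of it seen from above.
- knob_grip (a point): Point on the axis inside the knob's upright grip bar, 160 mm above the worktop. The bar is 46 mm long along this point's x, 12 mm thick along its y, from 134 to 172 mm above the worktop; below it is a round skirt 50 mm across (123 to 134 mm high). The pointer points along this point's -x.
- pointer (a point): Tip of the knob's little black pointer nib (4 mm wide; a bright line on top of the bar runs to the same side), 32.5 mm from the axis, 129 mm above the worktop; its -x axis points out from the axis.
- index_mark (a point): Inner top edge of the small black index tab (8 mm wide, sticks out 13 mm) at the rim of the dial disc, 35 mm from the axis, 129 mm above the worktop (tab top 131 mm). It keeps its place during the job. Its -x axis points outward from the axis; the pointer is on the tab when the x axes of pointer and index_mark are parallel.
- lock_ring: Knurled ring, 88 mm across, 103 to 115 mm above the worktop; origin on the axis at the worktop. It turns clockwise seen from above with little friction (about 1 N at the lug) for 1.15 to 1.5 rad until it meets its seat; where that is cannot be seen and differs each time. Then it turns on only under load: biting begins at about 7.6 N at the lug and stiffens by about 7.3 N per mm of lug travel.
- lug (a point): On the upright round post of the lock ring's lug: 14 mm in diameter, 66 mm from the axis, from 104 to 134 mm above the worktop; this point is on the post's axis 122 mm above the worktop. A 12 mm wide flat arm (104 to 113 mm high) joins it to the ring. There is room to push the post from the side with closed fingertips a little above the steel top.
- lock_seat (a joint): How far the lock ring has been pulled tight on its seat, in rad: 0 while the ring is loose, 0.0078 at 11.4 N at the lug (tight enough), 0.0175 at 16 N (just right), 0.0312 at 22.7 N (overtightened). When the lug is released it keeps at most about 0.0156. Single readings scatter by about 0.008: too coarse to steer by, so go by the force.
- salt_shaker: Glass salt shaker with grey cap, 44 mm across, 90 mm tall, loose, standing left of the grinder; origin at the centre of its underside.
- honey_jar: Honey jar with lid, about 60 mm across, 86 mm tall, loose, to the right of the grinder towards the back; origin at the centre of its underside.
- tin_fish: Flat fish tin, 86 mm across, 40 mm tall, loose, left in front of the grinder; origin at the centre of its underside.

How it is judged (in metres and radians):
On the way, in this order (a step that is already met when the one before it is completed fails the run):
1. the pointer is on the index tab (within 0.1 rad) and the knob is let go, the ring still loose (angle between the x axis of pointer and the x axis of index_mark, either way round below 0.1 rad and contact force between the fingers and grinder below 0.1 N and value of joint lock_seat below 0.004 rad), for 0.2 s.
2. the lock ring is pulled tight on its seat (value of joint lock_seat above 0.0078 rad), for 0.2 s.
At the end, for the whole second after the job is handed in: The pointer is within 0.1 rad (3 mm at its tip) of the index tab, the lock ring is tight (lock_seat between 0.0078 and 0.0312 rad) and stays so with the robot clear; the bystanders stand where they stood (angle between the x axis of pointer and the x axis of index_mark, either way round below 0.1 rad and value of joint lock_seat between 0.0078 and 0.0312 rad); the robot touches nothing.
It fails at once if the lock ring is overtightened (lock_seat above 0.0312 rad, about 22.7 N at the lug) (value of joint lock_seat above 0.0312 rad).
It fails at once if salt shaker, honey jar or fish tin pushed more than 30 mm or tipped over (distance of any of salt_shaker, honey_jar, tin_fish from where it was at the start of the episode above 0.03 m or angle between any of salt_shaker, honey_jar, tin_fish's own z axis and vertical above 0.5 rad).
It also fails if it takes over 69 s, if anything falls off the work surface, if the arm or the gripper's body presses on something with over 40 N, if the wrist force passes 120 N, or if a joint passes its speed limit or range.

ROBOT

A 6-joint arm with a two-finger parallel gripper is mounted at the origin on a cart in front of the work surface, level with it; the furniture and walls round the work are solid. World frame = base frame: x ahead of the robot, y to its left, z up, the work surface at z = 0. Lengths are in mm, angles in degrees, forces in N, time in s.
With the tool pointing down it reaches from about 300 to 850 mm from the base axis. Payload 4.2 kg.
Tool frame: the origin (TCP) lies on the centre line of the jaws, within the pads' length; the fingertips stand 14 mm ahead of it and the grasp point (between the pads) lies 5 mm behind it; z points along the fingers, y is the line along which they close (so a half turn about z gives the same grasp; the last joint's range is limited). The gripper opens to 91 mm and grips with 3 to 60 N. Pads are 32 mm wide; open, the fingers measure 118 mm over their backs; the gripper's body (76 mm by 178 mm) begins 60 mm behind the grasp point.
Start: joints at [-72.422, 18.312, 89.639, -0, 72.044, -1.146], TCP at [184.586, -544.582, 227.976] pointing down, gripper open.
Joint ranges: [-177.97, 177.97], [-48.28, 115.42], [12.27, 149.76], [-77.06, 257.06], [2.81, 150.46], [-146.56, 146.56]. Speed limits (degrees/s): [147.25, 147.25, 180, 180, 180, 180].

INTERFACE

Orientations are given as [roll, pitch, yaw] about the fixed x, y, z axes, in that order (R = Rz(yaw) Ry(pitch) Rx(roll)).
In Python, from workcell import env gives the robot as it stands.
- The arm moves only by the tool arm_command, never from a script. Its argument "motion" is a list of rows, each an object with "offset": the shift along the tool's x, y, z in m, a list of three; "spin": the turn about the tool's z in rad. In form: [{"offset": [tx, ty, tz], "spin": spin}, ...]. A call has 1 to 5 rows; each row shifts and turns the commanded pose from where the row before left it, along the tool's axes as they then stand; what a row does not reach is not made up. A row lasts 1/8 s, in which the tool goes at most 62.5 mm and 10.7 degrees, less where a joint would pass 70% of its speed; a pose out of reach is approached as far as the arm can. A call with a gripper value outside its range is refused whole. "jaw" is the finger opening in m, from 0 to 0.0912, set as the call begins (left out, the last holds). The fingers move at their own pace and stop on an object; "newtons" is the grip in N (left out, the last holds). Time passes only in rows, so rows that do not move let the fingers close. It gives the time, the measured TCP pose, the force, the opening and the grip force at its end, in the units of the state.
- env.state(): the state, without advancing time (a new reading comes with each control period).
- env.grab_frame(name): name is "side" or "top" or "wrist"; returns (picture, depth): 480x640x3 uint8, blue, green, red; 480x640 float32, mm along the optical axis (not along the pixel's ray), 0 where there is no reading.
- env.camera_model(name): a dict with "fx", "fy", "cx", "cy" (pixels), "eye" and "rotation" of the camera in the world; the wrist camera has in their place "hand_eye" (4x4, takes a point from camera to tool coordinates, whose origin is the TCP and whose axes are the flange's). Camera axes: x right, y down, z forward; pixel columns grow to the right and rows downward; lengths in mm; the calibration is good to about 2 mm. A picture is of the moment at which its call begins: read the wrist's pose just before it. camera_model takes no time and is no camera call.
- env.job_done(): hands the job in; it is judged then, once.
Trained networks look in the newest picture that a camera, given by its name, has taken for a name from the list of things; names that differ only in an ending like _2 or _b are one class to them, and where a whole thing is asked for, a point or a joint stands for the part that bears it (a point fixed in the world has none). Each returns a list of dicts, best first, with "score" (0 to 1); they miss things now and then, are a little off and sometimes report something else, mostly with a low value. They report only what shows in the picture. A call takes as long as a camera call.
- env.boxes_of(camera, target): "bbox" ([left, top, right, bottom] in pixels, round what is visible of it).
- env.pinpoint(camera, target): "location" ([column, row] in pixels: a listed point, or the origin of a listed thing).
The state is a dict: "time_s": time; "qpos": joint angles; "qvel": joint speeds; "effort": joint torques, N m; "ee_pos": TCP position; "ee_rot": TCP orientation; "force": force on the tool from outside, world axes, zero at the start; "torque": the same for the moment, N m; "gripper_width": finger opening in mm; "gripper_force": force on a finger pad.
Only numpy, scipy, OpenCV 4.12 (cv2) and the standard library are available. Lean on these libraries where they do the work, as an engineer would, in place of code of your own. Each camera call takes 0.05 s, during which the arm holds its last target. There are 200 camera calls.

## Working session

There is one attempt and no reset: what is moved stays moved. The work goes in short steps, Python scripts to look and compute and a tool call to move; the robot and the scene stay as the last step left them, time stands still between calls to the robot, and variables do not carry over. Pictures are saved under pics/ and viewed, at most 10 in all, crops included, and the job is handed in when it is done.

Besides the shell and the picture viewer there is one more tool, called as name(argument=value, ...) on one line, values as JSON. arm_command: Moves the arm, as the interface text tells. Its arguments: {"type":"object","properties":{"motion":{"type":"array"},"jaw":{"type":"number"},"newtons":{"type":"number"}},"required":["motion"]}

```bash
ls; mkdir -p pics; cat > h.py <<'E'
import numpy as np, cv2
from scipy.spatial.transform import Rotation as R
from workcell import env
def cam(n):
    m=env.camera_model(n); 
    if 'hand_eye' in m:
        s=env.state(); T=np.eye(4); T[:3,:3]=R.from_euler('xyz',s['ee_rot'],degrees=True).as_matrix(); T[:3,3]=s['ee_pos']
        T=T@np.array(m['hand_eye']); return m,T[:3,3],T[:3,:3]
    return m,np.array(m['eye']),np.array(m['rotation'])
def ray(n,px,z,c=None):
    m,e,r=c or cam(n); d=r@np.array([(px[0]-m['cx'])/m['fx'],(px[1]-m['cy'])/m['fy'],1]); return e+d*(z-e[2])/d[2]
E
python3 - <<'E'
from h import *
print(env.state())
for n in ['top','side']:
    c=cam(n); print(c)
    p,d=env.grab_frame(n); cv2.imwrite(f'pics/{n}0.png',p)
    for t,z in [('knob_grip',160),('pointer',129),('index_mark',129),('lug',122),('grinder',0),('salt_shaker',0),('honey_jar',0),('tin_fish',0)]:
        r=env.pinpoint(n,t)[:2]
        print(n,t,[(round(a['score'],2),np.round(a['location']),np.round(ray(n,a['location'],z,c),1)) for a in r])
E
```

```text
pics
{'time_s': 0.0, 'qpos': array([-7.24228611e+01,  1.83512528e+01,  8.97067036e+01, -1.21965054e-03,
        7.20433930e+01, -1.14530256e+00]), 'qvel': array([-0.00363327, -0.03667607,  0.01949139, -0.02804733, -0.10102172,
        0.00256291]), 'effort': array([-7.87259942e-04, -4.12466168e+01, -2.31975996e+01,  7.28312368e-02,
        4.55176283e-02, -1.51940289e-04]), 'ee_pos': array([ 184.42052048, -544.11377047,  227.12213524]), 'ee_rot': array([-1.79898648e+02, -8.66425044e-04,  1.87228177e+01]), 'force': array([ 0.2023554 , -0.00557483, -0.17451381]), 'torque': array([-0.06902233, -0.04369392,  0.04601333]), 'gripper_force': 0.0, 'gripper_width': 91.25353402044647}
({'fx': 447.1178381489423, 'fy': 447.1178381489423, 'cx': 325.30099555713304, 'cy': 242.1196008889296, 'eye': array([454.23808292,  25.64800638, 967.97477577]), 'rotation': array([-175.19090335,    1.3089284 ,  -89.32832576])}, array([454.23808292,  25.64800638, 967.97477577]), array([-175.19090335,    1.3089284 ,  -89.32832576]))Traceback (most recent call last):
  File "<stdin>", line 8, in <module>
  File "h.py", line 11, in ray
    m,e,r=c or cam(n); d=r@np.array([(px[0]-m['cx'])/m['fx'],(px[1]-m['cy'])/m['fy'],1]); return e+d*(z-e[2])/d[2]
                                                                                                              ~^^^
IndexError: invalid index to scalar variable.
```

Rotation is given as Euler angles; converting.

```bash
sed -i "s/np.array(m\['rotation'\])$/R.from_euler('xyz',m['rotation'],degrees=True).as_matrix()/" h.py
python3 - <<'E'
from h import *
for n in ['top','side']:
    c=cam(n); print(c)
    p,d=env.grab_frame(n); cv2.imwrite(f'pics/{n}0.png',p)
    for t,z in [('knob_grip',160),('pointer',129),('index_mark',129),('lug',122),('grinder',0),('salt_shaker',0),('honey_jar',0),('tin_fish',0)]:
        r=env.pinpoint(n,t)[:2]
        print(n,t,[(round(a['score'],2),np.round(a['location']),np.round(ray(n,a['location'],z,c),1)) for a in r])
print(env.camera_model('wrist'))
E
```

```text
({'fx': 447.1178381489423, 'fy': 447.1178381489423, 'cx': 325.30099555713304, 'cy': 242.1196008889296, 'eye': array([454.23808292,  25.64800638, 967.97477577]), 'rotation': array([-175.19090335,    1.3089284 ,  -89.32832576])}, array([454.23808292,  25.64800638, 967.97477577]), array([[ 0.0117196 , -0.99643354,  0.08356345],
       [-0.99967037, -0.00976644,  0.02374392],
       [-0.02284312, -0.08381418, -0.99621954]]))
top knob_grip [(0.75, array([358., 249.]), array([509.6, -14.2, 160. ]))]
top pointer [(0.65, array([362., 269.]), array([475.6, -23.8, 129. ]))]
top index_mark [(0.59, array([352., 267.]), array([478. ,  -5.3, 129. ]))]
top lug [(0.69, array([397., 254.]), array([504.6, -89.1, 122. ]))]
top grinder [(0.68, array([357., 252.]), array([514.6, -20.4,   0. ]))]
top salt_shaker [(0.74, array([283., 246.]), array([527.1, 141.6,   0. ])), (0.58, array([358., 249.]), array([520.3, -21.9,   0. ]))]
top honey_jar [(0.85, array([434., 211.]), array([ 605.4, -186.8,    0. ]))]
top tin_fish [(0.63, array([289., 320.]), array([367.2, 124. ,   0. ])), (0.6, array([358., 268.]), ar
[... 746 characters left out ...]

side grinder [(0.92, array([316., 294.]), array([509. , -18.8,   0. ]))]
side salt_shaker [(0.68, array([275., 330.]), array([531.8, 136.5,   0. ]))]
side honey_jar []
side tin_fish [(0.91, array([375., 343.]), array([365.2, 119.1,   0. ]))]
{'fx': 355.87377573236586, 'fy': 355.87377573236586, 'cx': 319.96399225021673, 'cy': 242.7101128420999, 'hand_eye': array([[ 6.11405811e-04, -9.63139684e-01, -2.69001069e-01,
         7.48542165e+01],
       [ 9.99999637e-01,  7.48725567e-04, -4.07885803e-04,
         4.14198939e-01],
       [ 5.94258981e-04, -2.69000722e-01,  9.63139792e-01,
        -1.56090161e+02],
       [ 0.00000000e+00,  0.00000000e+00,  0.00000000e+00,
         1.00000000e+00]])}
```

View pics/top0.png

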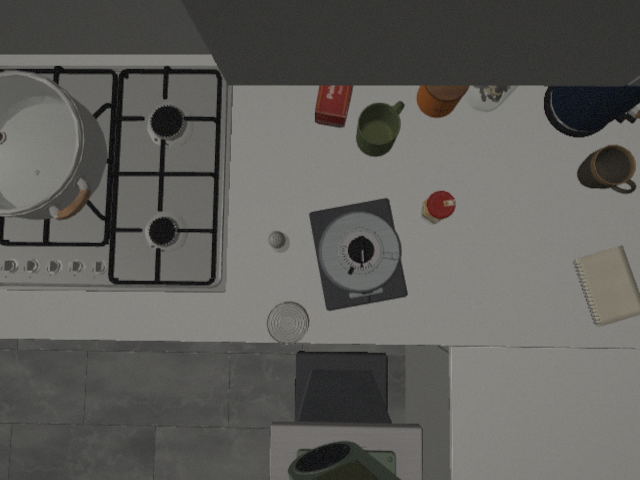

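The top view shows the grinder at about pixel (360,248). The pointer is at (352,270), the shaker at (278,240), the tin at (288,322) and the honey jar at (437,207). Next I'll bring the wrist camera over the grinder.

arm_command(motion=[{"offset":[0.04,-0.033,-0.01],"spin":0},{"offset":[0.04,-0.033,-0.01],"spin":0},{"offset":[0.04,-0.033,-0.01],"spin":0},{"offset":[0.04,-0.033,-0.01],"spin":0},{"offset":[0.04,-0.033,0],"spin":0}])

```text
time_s: 1.62
ee_pos: [322.1, -323.0, 269.0]
ee_rot: [179.9, -0.1, 18.7]
force: [1.2, -0.2, 0.4]
gripper_width: 91.4
gripper_force: 0.0
```

arm_command(motion=[{"offset":[0.04,-0.033,0],"spin":0},{"offset":[0.04,-0.033,0],"spin":0},{"offset":[0.04,-0.033,0],"spin":0},{"offset":[0.04,-0.033,0],"spin":0},{"offset":[0.04,-0.033,0],"spin":0}])

```text
time_s: 2.25
ee_pos: [458.2, -102.1, 268.2]
ee_rot: [180.0, -0.0, 18.7]
force: [0.7, -1.3, 0.4]
gripper_width: 91.0
gripper_force: 0.0
```

arm_command(motion=[{"offset":[0.04,-0.033,0],"spin":0},{"offset":[0.036,-0.03,0],"spin":0},{"offset":[0,0,0],"spin":0.17},{"offset":[0,0,0],"spin":0},{"offset":[0,0,0],"spin":0}])

```text
time_s: 2.88
ee_pos: [509.0, -19.9, 268.0]
ee_rot: [180.0, -0.0, 9.1]
force: [0.0, 0.2, 0.8]
gripper_width: 91.4
gripper_force: 0.0
```

```bash
cat > look.py <<'E'
from h import *
import sys
c=cam('wrist'); s=env.state(); print(np.round(s['ee_pos'],1),np.round(s['ee_rot'],1),s['time_s'],s['force'])
p,d=env.grab_frame('wrist'); cv2.imwrite('pics/'+sys.argv[1],p); np.save('d.npy',d)
P={}
for t,z in [('knob_grip',160),('pointer',129),('index_mark',129),('lug',122),('grinder',0),('salt_shaker',0),('tin_fish',0)]:
    r=env.pinpoint('wrist',t)[:2]
    for a in r: P.setdefault(t,ray('wrist',a['location'],z,c))
    print(t,[(round(a['score'],2),np.round(a['location']),np.round(ray('wrist',a['location'],z,c),1)) for a in r])
if 'knob_grip' in P:
    for t in ['pointer','index_mark','lug']:
        if t in P: v=(P[t]-P['knob_grip'])[:2]; print(t,np.linalg.norm(v),np.degrees(np.arctan2(v[1],v[0]))%360)
E
python3 look.py w1.png
```

```text
[509.  -19.9 268. ] [180.   -0.    9.1] 2.875 [0.02717925 0.1706262  0.81789672]
knob_grip [(0.84, array([321., 242.]), array([511.2, -20.8, 160. ]))]
pointer [(0.81, array([321., 263.]), array([483.7, -25.3, 129. ]))]
index_mark [(0.48, array([296., 266.]), array([477.4,  -4.6, 129. ]))]
lug [(0.67, array([392., 252.]), array([501.7, -85.9, 122. ]))]
grinder [(0.88, array([319., 204.]), array([514.2, -18.5,   0. ]))]
salt_shaker [(0.84, array([188., 167.]), array([532.6, 139.8,   0. ]))]
tin_fish [(0.81, array([191., 300.]), array([364.1, 125.2,   0. ]))]
pointer 27.887515538843164 189.28612375592778
index_mark 37.499606019792495 154.4742859445936
lug 65.76462819185073 261.6960200496362
```

View pics/w1.png

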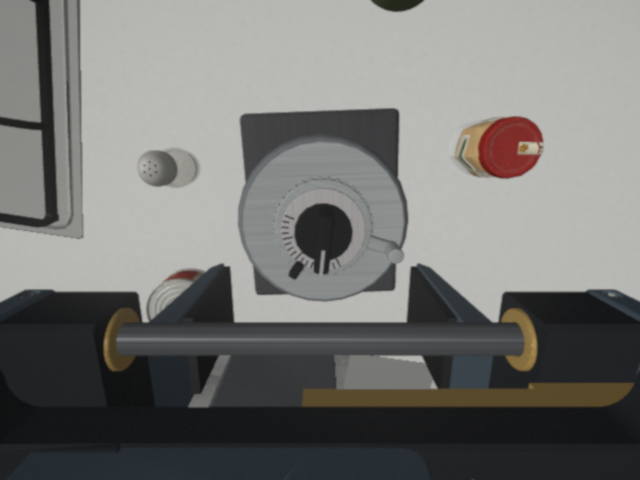

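The wrist view shows the knob at about (323,232), with its pointer at (323,268). The index tab is at (297,269) and the lug at (395,255). Next I'll refine the axis, pointer, tab and lug from the depth image.

```bash
cat > pc.py <<'E'
from h import *
from scipy.ndimage import label
def cloud(n='wrist'):
    c=cam(n); p,d=env.grab_frame(n); m,e,r=c
    v,u=np.mgrid[:480,:640]; X=np.stack([(u-m['cx'])/m['fx']*d,(v-m['cy'])/m['fy']*d,d],-1)@r.T+e
    return p,d,X
if __name__=='__main__':
    p,d,X=cloud(); 
    near=(d>0)&(np.hypot(X[...,0]-511,X[...,1]+20)<95)
    g=cv2.cvtColor(p,cv2.COLOR_BGR2GRAY)
    for lo,hi in [(97,106),(118,127),(165,178)]:
        k=near&(X[...,2]>lo)&(X[...,2]<hi); print(lo,hi,k.sum(),np.round(np.median(X[k],0),1))
    # outer circle of grinder top
    k=near&(X[...,2]>95)&(np.hypot(X[...,0]-511,X[...,1]+20)>50); (cx,cy),rad=cv2.minEnclosingCircle(X[k][:,:2].astype(np.float32)); print('body',cx,cy,rad)
    k=near&(X[...,2]>164); q=X[k][:,:2]; (b,sz,a)=cv2.minAreaRect(q.astype(np.float32)); print('bar',b,sz,a,np.round(X[k].mean(0),1))
    k=near&(X[...,2]>124)&(np.hypot(X[...,0]-511,X[...,1]+20)>55); print('lug',k.sum(),np.round(X[k].mean(0),1))
    c=cam('wrist')
    roi=np.zeros_like(g,bool); roi[195:290,270:372]=1
    L,nn=label(roi&(g<70))
    for i in range(1,nn+1):
        ys,xs=np.where(L==i)
        if len(xs)>15: print('dark',len(xs),xs.mean(),ys.mean(),xs.min(),xs.max(),ys.min(),ys.max())
    cv2.imwrite('pics/crop1.png',cv2.resize(cv2.convertScaleAbs(p[180:295,230:420],alpha=1.5),None,fx=4,fy=4,interpolation=cv2.INTER_CUBIC))
E
python3 pc.py
```

```text
97 106 13202 [529.3 -17.1 100.4]
118 127 2707 [519.8 -19.  122.3]
165 178 952 [512.9 -22.  170.9]
body 517.7075805664062 -19.016572952270508 85.88011169433594
bar (517.5287475585938, -19.00890350341797) (59.70726013183594, 162.77859497070312) 9.064963340759277 [533.2 -16.6 354. ]
lug 32809 [538.4 -15.9 352. ]
dark 2589 322.94360757049054 233.21243723445346 295 351 204 273
dark 148 296.1418918918919 269.81756756756755 289 303 262 278
dark 21 272.14285714285717 287.7142857142857 270 276 285 289
```

View pics/crop1.png

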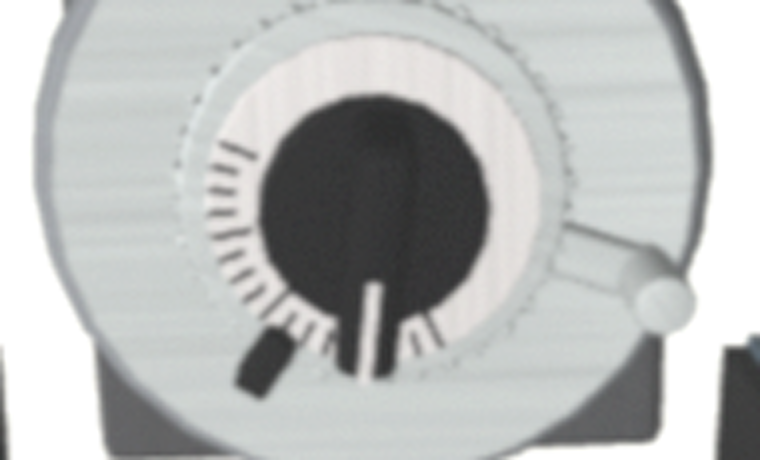

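The crop shows the bar's white line running down from (373,285) to (366,380), the tab at (266,362) and the lug post top at (664,304). I'll redo the bar and lug fit without the gripper points.

```bash
cat > fit.py <<'E'
from pc import *
p,d,X=cloud(); c=cam('wrist'); Z=X[...,2]; rr=np.hypot(X[...,0]-511,X[...,1]+20)
k=(d>0)&(Z>95)&(Z<106)&(rr<95)&(rr>50); (cx,cy),rad=cv2.minEnclosingCircle(X[k][:,:2].astype(np.float32)); print('body',cx,cy,rad)
k=(d>0)&(Z>164)&(Z<180)&(rr<40); b=cv2.minAreaRect(X[k][:,:2].astype(np.float32)); print('bar',b,np.round(X[k].mean(0),1))
e=np.linalg.eigh(np.cov(X[k][:,:2].T))[1][:,1]; print('bar dir',np.degrees(np.arctan2(e[1],e[0]))%180)
k=(d>0)&(Z>128)&(Z<140)&(rr>52)&(rr<85); print('lug',k.sum(),np.round(X[k].mean(0),1))
k=(d>0)&(Z>126)&(Z<136)&(rr>33)&(rr<50); print('tab',k.sum(),np.round(X[k].mean(0),1))
# dial disc outer: bright
g=cv2.cvtColor(p,cv2.COLOR_BGR2GRAY)
k=(d>0)&(Z>119)&(Z<127)&(rr<42)&(rr>20); (cx,cy),rad=cv2.minEnclosingCircle(X[k][:,:2].astype(np.float32)); print('dial',cx,cy,rad)
for px in [(230+664/4,180+304/4)]: print('lugtop',ray('wrist',px,134,c))
for px in [(296.1,269.8)]: print('tabc',ray('wrist',px,131,c))
a,b=ray('wrist',(230+373/4,180+285/4),172,c),ray('wrist',(230+366/4,180+380/4),172,c); v=b-a; print('line',a,b,np.degrees(np.arctan2(v[1],v[0]))%360)
E
python3 fit.py
```

```text
body 511.4959411621094 -21.82695770263672 79.5782699584961
bar ((511.31451416015625, -22.247148513793945), (46.11516571044922, 12.003540992736816), 3.5028021335601807) [512.6 -22.  170.7]
bar dir 3.579056381361596
lug 213 [502.1 -86.7 132.7]
tab 158 [473.6  -4.1 129.8]
dial 508.82867431640625 -20.185012817382812 39.924598693847656
lugtop [501.80491583 -87.16166075 134.        ]
tabc [474.88928701  -4.49255171 131.        ]
line [507.64320639 -22.88823649 172.        ] [488.94350562 -24.56636561 172.        ] 185.12804163559812
```

arm_command(motion=[{"offset":[0.002,0.0024,0.03],"spin":0.096},{"offset":[0,0,0.04],"spin":0},{"offset":[0,0,0.033],"spin":0},{"offset":[0,0,0.01],"spin":0},{"offset":[0,0,0],"spin":0}], jaw=0.05, newtons=15)

```text
time_s: 4.0
ee_pos: [511.8, -21.6, 155.1]
ee_rot: [180.0, 0.0, 3.5]
force: [0.0, 0.7, 0.4]
gripper_width: 50.1
gripper_force: 0.0
```

arm_command(motion=[{"offset":[0,0,0],"spin":0},{"offset":[0,0,0],"spin":0},{"offset":[0,0,0],"spin":0},{"offset":[0,0,0],"spin":0},{"offset":[0,0,0],"spin":0}], jaw=0)

```text
time_s: 4.62
ee_pos: [511.7, -22.0, 155.2]
ee_rot: [180.0, -0.0, 3.5]
force: [-0.2, -2.4, 1.4]
gripper_width: 11.8
gripper_force: 15.0
```

arm_command(motion=[{"offset":[0,0,0],"spin":0.13},{"offset":[0,0,0],"spin":0.13},{"offset":[0,0,0],"spin":0.13},{"offset":[0,0,0],"spin":0.12},{"offset":[0,0,0],"spin":0}])

```text
time_s: 5.25
ee_pos: [511.7, -21.8, 155.2]
ee_rot: [180.0, -0.0, -25.7]
force: [-1.2, -0.7, 2.5]
gripper_width: 11.9
gripper_force: 15.0
```

arm_command(motion=[{"offset":[0,0,0],"spin":0},{"offset":[0,0,0],"spin":0}])

```text
time_s: 5.5
ee_pos: [511.8, -21.8, 155.2]
ee_rot: [180.0, -0.0, -25.7]
force: [-0.3, -1.2, 4.1]
gripper_width: 12.0
gripper_force: 15.0
```

arm_command(motion=[{"offset":[0,0,0],"spin":0},{"offset":[0,0,0],"spin":0},{"offset":[0,0,0],"spin":0},{"offset":[0,0,0],"spin":0}], jaw=0.05)

```text
time_s: 6.0
ee_pos: [511.5, -21.5, 154.8]
ee_rot: [180.0, 0.0, -25.7]
force: [-0.7, 0.0, -0.5]
gripper_width: 48.8
gripper_force: 0.0
```

arm_command(motion=[{"offset":[0,0,-0.03],"spin":0},{"offset":[0,0,-0.04],"spin":0},{"offset":[0,0,-0.04],"spin":0},{"offset":[0,0,0],"spin":0},{"offset":[0,0,0],"spin":0}])

```text
time_s: 6.62
ee_pos: [511.0, -21.6, 264.2]
ee_rot: [180.0, 0.1, -25.7]
force: [0.1, -0.6, -0.6]
gripper_width: 50.2
gripper_force: 0.0
```

```bash
python3 look.py w2.png; python3 fit.py
```

```text
[511.  -21.6 264.2] [ 1.80e+02  1.00e-01 -2.57e+01] 6.625 [ 0.12226328 -0.56848306 -0.58197735]
knob_grip [(0.3, array([267., 350.]), array([448.1,  55.9, 160. ]))]
pointer [(0.67, array([321., 267.]), array([485.2, -11.3, 129. ]))]
index_mark [(0.65, array([318., 207.]), array([533.7, -31.4, 129. ])), (0.53, array([320., 271.]), array([481.8,  -8.8, 129. ]))]
lug [(0.96, array([393., 207.]), array([504.9, -88.2, 122. ])), (0.51, array([318., 208.]), array([531.3, -30.8, 122. ]))]
grinder [(0.63, array([318., 207.]), array([513.1, -21.7,   0. ])), (0.25, array([196., 252.]), array([528.8, 139.2,   0. ]))]
salt_shaker [(0.8, array([195., 252.]), array([529.2, 140. ,   0. ])), (0.33, array([268., 351.]), array([366.5, 123.4,   0. ]))]
tin_fish [(0.8, array([270., 353.]), array([362.4, 123.7,   0. ]))]
pointer 76.77512381558121 298.85112682544724
index_mark 122.33188242120717 314.42182108332224
lug 154.9157288747741 291.48875718389326
body 511.5445251464844 -22.30403709411621 79.74188232421875
bar ((511.5397033691406, -22.40177345275879), (11.294044494628906, 46.39714813232422), 64.52438354492188) [512.6 -23.  170.8]
bar dir 154.35077186725312
lug 232 [502.2 -87.3 132.7]
tab 107 [471.6  -3.7 130.3]
dial 511.39154052734375 -22.42108917236328 36.97888946533203
lugtop [468.3447637  -73.33810215 134.        ]
tabc [493.01311927   8.99986347 131.        ]
line [509.44758983 -24.45956086 172.        ] [493.33150211 -15.30820341 172.        ] 150.41036144953682
```

View pics/w2.png

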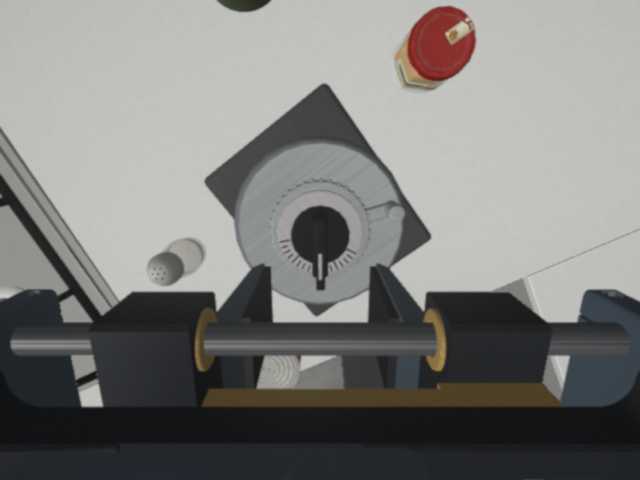

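The pointer is on the tab: the bar points at 154.4° and the tab is at 155.0°. The lug is at (502,-87). Next I'll close the jaws, turn the tool so its x axis lies along the push direction (yaw about 172°), and come down on the counterclockwise side of the lug.

arm_command(motion=[{"offset":[0,0,0],"spin":-0.18},{"offset":[0,0,0],"spin":-0.18},{"offset":[0,0,0],"spin":-0.18},{"offset":[0,0,0],"spin":-0.18},{"offset":[0,0,0],"spin":-0.18}], jaw=0, newtons=40)

```text
time_s: 7.7
ee_pos: [511.6, -21.6, 264.9]
ee_rot: [180.0, 0.0, 26.2]
force: [0.2, 0.1, -0.1]
gripper_width: 2.7
gripper_force: 0.0
```

arm_command(motion=[{"offset":[0,0,0],"spin":-0.18},{"offset":[0,0,0],"spin":-0.18},{"offset":[0,0,0],"spin":-0.18},{"offset":[0,0,0],"spin":-0.18},{"offset":[0,0,0],"spin":-0.18}])

```text
time_s: 8.32
ee_pos: [511.6, -21.6, 264.9]
ee_rot: [-180.0, 0.0, 77.7]
force: [0.8, 0.2, -1.2]
gripper_width: 0.6
gripper_force: 0.0
```

arm_command(motion=[{"offset":[0,0,0],"spin":-0.18},{"offset":[0,0,0],"spin":-0.18},{"offset":[0,0,0],"spin":-0.18},{"offset":[0,0,0],"spin":-0.18},{"offset":[0,0,0],"spin":-0.18}])

```text
time_s: 8.95
ee_pos: [511.6, -21.6, 264.9]
ee_rot: [-180.0, 0.0, 129.3]
force: [-0.8, 1.2, -0.0]
gripper_width: 0.3
gripper_force: 0.0
```

arm_command(motion=[{"offset":[0,0,0],"spin":-0.18},{"offset":[0,0,0],"spin":-0.18},{"offset":[0,0,0],"spin":-0.18},{"offset":[0,0,0],"spin":-0.18},{"offset":[0,0,0],"spin":0}])

```text
time_s: 9.57
ee_pos: [511.6, -21.6, 264.9]
ee_rot: [-180.0, -0.0, 170.1]
force: [-0.1, -0.1, 0.2]
gripper_width: 0.3
gripper_force: 0.0
```

arm_command(motion=[{"offset":[-0.021,-0.0325,0],"spin":0},{"offset":[-0.021,-0.0325,0],"spin":-0.028},{"offset":[0,0,0.05],"spin":0},{"offset":[0,0,0.05],"spin":0},{"offset":[0,0,0.025],"spin":0}])

```text
time_s: 10.2
ee_pos: [540.4, -92.7, 137.1]
ee_rot: [180.0, -0.2, 171.6]
force: [-0.1, -0.0, 0.3]
gripper_width: 0.4
gripper_force: 0.0
```

arm_command(motion=[{"offset":[0,0,0.011],"spin":0},{"offset":[0,0,0],"spin":0},{"offset":[0,0,0],"spin":0}])

```text
time_s: 10.58
ee_pos: [542.9, -93.0, 130.3]
ee_rot: [-180.0, 0.2, 171.8]
force: [-0.3, 0.5, 0.2]
gripper_width: 0.3
gripper_force: 0.0
```

```bash
python3 - <<'E'
from h import *
p,d=env.grab_frame('wrist'); cv2.imwrite('pics/w3.png',p)
E
```

```text
(no output)
```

View pics/w3.png

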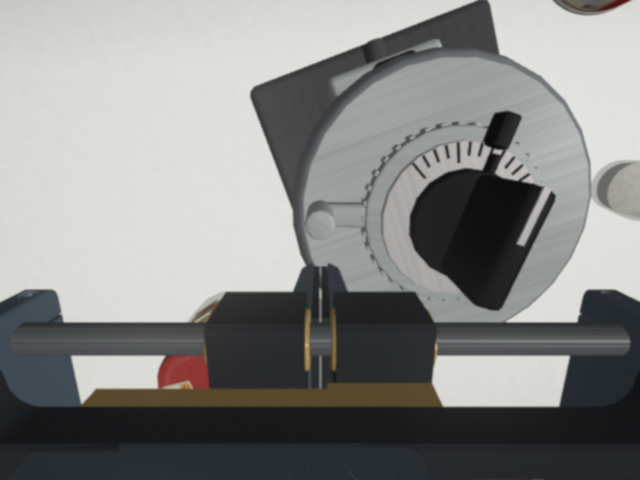

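The wrist view shows the closed fingertips at (320,270) directly behind the lug post at (320,220). The pointer and tab are still in line at (500,140). Next I'll close the gap and swing the ring along the arc.

arm_command(motion=[{"offset":[0.008,0,0],"spin":0},{"offset":[0.007,0,0],"spin":0},{"offset":[0.0067,-0.0022,0],"spin":0.1},{"offset":[0.0067,-0.0022,0],"spin":0.1},{"offset":[0.0067,-0.0022,0],"spin":0.1}])

```text
time_s: 11.25
ee_pos: [505.9, -92.2, 129.4]
ee_rot: [180.0, 0.1, 154.4]
force: [1.4, 0.8, -0.1]
gripper_width: 0.6
gripper_force: 0.6
```

```bash
cat > st.py <<'E'
from h import *
s=env.state(); A=np.array([511.5,-22.3]); y=np.radians(s['ee_rot'][2]); tx=np.array([np.cos(y),np.sin(y)]); ty=np.array([np.sin(y),-np.cos(y)])
v=A-s['ee_pos'][:2]; F=s['force'][:2]
print('axis in tool x,y',np.round([v@tx,v@ty],2),'F tool',np.round([F@tx,F@ty],2),np.round(s['ee_pos'],1),np.round(s['ee_rot'][2],2),s['time_s'])
try:
    c=cam('wrist'); env.grab_frame('wrist')
    for a in env.pinpoint('wrist','lug')[:2]:
        L=ray('wrist',a['location'],122,c)[:2]; w=L-A; print('lug',a['score'],np.round(L,1),'ang',np.degrees(np.arctan2(w[1],w[0]))%360,np.hypot(*w),'tool',(L-s['ee_pos'][:2])@tx,(L-s['ee_pos'][:2])@ty)
except Exception as e: print(e)
E
python3 st.py
```

```text
axis in tool x,y [25.16 65.49] F tool [-0.86  1.34] [505.9 -92.2 129.4] 154.42 11.25
lug 0.94 [482.9 -81.6] ang 244.23963458359907 65.82739921654368 tool 25.373161432467008 -0.3360026106428631
```

arm_command(motion=[{"offset":[0.0067,-0.0022,0],"spin":0.1},{"offset":[0.0067,-0.0022,0],"spin":0.1},{"offset":[0.0067,-0.0022,0],"spin":0.1},{"offset":[0.0067,-0.0022,0],"spin":0.1},{"offset":[0.0067,-0.0022,0],"spin":0.1}])

```text
time_s: 11.98
ee_pos: [473.3, -81.2, 129.3]
ee_rot: [179.9, 0.1, 125.9]
force: [1.3, -0.2, -0.6]
gripper_width: 0.3
gripper_force: 0.6
```

```bash
python3 st.py
```

```text
axis in tool x,y [25.35 65.49] F tool [-0.98  0.92] [473.3 -81.2 129.3] 125.9 11.975
```

arm_command(motion=[{"offset":[0.0067,-0.0022,0],"spin":0.1},{"offset":[0.0067,-0.0022,0],"spin":0.1},{"offset":[0.0053,-0.0018,0],"spin":0.08},{"offset":[0,0,0],"spin":0},{"offset":[0,0,0],"spin":0}])

```text
time_s: 12.7
ee_pos: [458.2, -68.4, 128.9]
ee_rot: [-180.0, 0.0, 110.1]
force: [0.6, 0.0, -0.2]
gripper_width: 0.6
gripper_force: 0.0
```

```bash
python3 st.py
```

```text
axis in tool x,y [24.95 65.91] F tool [-0.19  0.54] [458.2 -68.4 128.9] 110.08 12.7
lug 0.62 [449.9 -46.6] ang 201.51904119147588 66.20210870946522 tool 23.284341553310817 -0.2691569994678016
```

arm_command(motion=[{"offset":[0.0014,-0.0005,0],"spin":0.021},{"offset":[0.0013,-0.0005,0],"spin":0.02},{"offset":[0,0,0],"spin":0}])

```text
time_s: 13.18
ee_pos: [456.3, -66.0, 128.9]
ee_rot: [180.0, 0.0, 107.6]
force: [0.4, -0.8, -0.1]
gripper_width: 0.6
gripper_force: 0.3
```

arm_command(motion=[{"offset":[0.0007,-0.00026,0],"spin":0.0105},{"offset":[0.0007,-0.00026,0],"spin":0.0105},{"offset":[0,0,0],"spin":0}])

```text
time_s: 13.55
ee_pos: [455.3, -64.8, 128.9]
ee_rot: [-180.0, 0.0, 106.4]
force: [0.5, -0.6, -0.6]
gripper_width: 0.1
gripper_force: 0.3
```

Still loose. I'll keep going in 1.4 mm steps and check the force after each one.

arm_command(motion=[{"offset":[0.0007,-0.00026,0],"spin":0.0105},{"offset":[0.0007,-0.00026,0],"spin":0.0105},{"offset":[0,0,0],"spin":0}])

```text
time_s: 13.92
ee_pos: [454.5, -63.6, 128.9]
ee_rot: [-180.0, 0.0, 105.2]
force: [0.1, -0.1, 0.0]
gripper_width: 0.5
gripper_force: 0.3
```

arm_command(motion=[{"offset":[0.0007,-0.00026,0],"spin":0.0105},{"offset":[0.0007,-0.00026,0],"spin":0.0105},{"offset":[0,0,0],"spin":0}])

```text
time_s: 14.3
ee_pos: [453.6, -62.3, 128.9]
ee_rot: [-180.0, 0.0, 104.0]
force: [0.2, -0.7, -0.5]
gripper_width: 0.6
gripper_force: 0.3
```

arm_command(motion=[{"offset":[0.0007,-0.00026,0],"spin":0.0105},{"offset":[0.0007,-0.00026,0],"spin":0.0105},{"offset":[0,0,0],"spin":0}])

```text
time_s: 14.68
ee_pos: [452.8, -61.1, 128.9]
ee_rot: [-180.0, 0.0, 102.8]
force: [-0.9, -0.7, -0.3]
gripper_width: 0.7
gripper_force: 0.3
```

arm_command(motion=[{"offset":[0.0007,-0.00026,0],"spin":0.0105},{"offset":[0.0007,-0.00026,0],"spin":0.0105},{"offset":[0,0,0],"spin":0}])

```text
time_s: 15.05
ee_pos: [451.9, -59.8, 128.9]
ee_rot: [-180.0, 0.0, 101.6]
force: [0.7, -0.2, 0.0]
gripper_width: 0.6
gripper_force: 0.3
```

arm_command(motion=[{"offset":[0.0007,-0.00026,0],"spin":0.0105},{"offset":[0.0007,-0.00026,0],"spin":0.0105},{"offset":[0,0,0],"spin":0}])

```text
time_s: 15.42
ee_pos: [451.2, -58.6, 128.9]
ee_rot: [-180.0, 0.0, 100.4]
force: [0.2, -1.0, 0.3]
gripper_width: 0.3
gripper_force: 0.3
```

arm_command(motion=[{"offset":[0.0007,-0.00026,0],"spin":0.0105},{"offset":[0.0007,-0.00026,0],"spin":0.0105},{"offset":[0,0,0],"spin":0}])

```text
time_s: 15.8
ee_pos: [450.5, -57.5, 129.0]
ee_rot: [180.0, 0.0, 99.2]
force: [-0.6, -1.1, -0.3]
gripper_width: 0.2
gripper_force: 0.9
```

arm_command(motion=[{"offset":[0.0007,-0.00026,0],"spin":0.0105},{"offset":[0.0007,-0.00026,0],"spin":0.0105},{"offset":[0,0,0],"spin":0}])

```text
time_s: 16.18
ee_pos: [450.0, -56.9, 129.0]
ee_rot: [180.0, 0.1, 98.0]
force: [0.3, -5.6, -0.8]
gripper_width: 0.4
gripper_force: 2.6
```

```bash
python3 st.py
```

```text
axis in tool x,y [25.76 65.68] F tool [-5.56 -0.44] [450.  -56.9 129. ] 97.99 16.175
lug 0.95 [446.6 -35.1] ang 191.15191574911518 66.09918270863301 tool 22.111418470109648 -0.3198945396055968
```

The force has risen to 5.6 N, so the ring has reached its seat. Now tightening gently.

arm_command(motion=[{"offset":[0.0006,0,0],"spin":0},{"offset":[0,0,0],"spin":0},{"offset":[0,0,0],"spin":0}])

```text
time_s: 16.65
ee_pos: [450.1, -56.8, 129.1]
ee_rot: [180.0, 0.2, 98.0]
force: [0.6, -8.6, -0.8]
gripper_width: 0.5
gripper_force: 3.2
```

arm_command(motion=[{"offset":[0.001,-0.0002,0],"spin":0},{"offset":[0,0,0],"spin":0},{"offset":[0,0,0],"spin":0}])

```text
time_s: 17.02
ee_pos: [449.9, -56.3, 129.1]
ee_rot: [179.9, 0.2, 98.0]
force: [1.3, -8.5, -0.2]
gripper_width: 0.5
gripper_force: 4.0
```

arm_command(motion=[{"offset":[0.001,-0.0002,0],"spin":0},{"offset":[0,0,0],"spin":0},{"offset":[0,0,0],"spin":0}])

```text
time_s: 17.4
ee_pos: [449.9, -55.9, 129.2]
ee_rot: [179.9, 0.3, 98.0]
force: [1.6, -11.3, -1.8]
gripper_width: 0.4
gripper_force: 4.8
```

arm_command(motion=[{"offset":[0.001,-0.0002,0],"spin":0},{"offset":[0,0,0],"spin":0},{"offset":[0,0,0],"spin":0}])

```text
time_s: 17.77
ee_pos: [449.8, -55.4, 129.2]
ee_rot: [179.9, 0.4, 98.1]
force: [2.0, -13.0, -2.5]
gripper_width: 0.3
gripper_force: 5.7
```

arm_command(motion=[{"offset":[0.001,-0.0002,0],"spin":0},{"offset":[0,0,0],"spin":0},{"offset":[0,0,0],"spin":0}])

```text
time_s: 18.15
ee_pos: [449.7, -55.0, 129.3]
ee_rot: [179.9, 0.4, 98.1]
force: [2.0, -15.3, -3.6]
gripper_width: 0.3
gripper_force: 6.6
```

arm_command(motion=[{"offset":[0.0005,-0.0001,0],"spin":0},{"offset":[0,0,0],"spin":0},{"offset":[0,0,0],"spin":0},{"offset":[0,0,0],"spin":0}])

```text
time_s: 18.65
ee_pos: [449.6, -54.8, 129.3]
ee_rot: [179.9, 0.5, 98.1]
force: [2.8, -15.6, -2.7]
gripper_width: 0.2
gripper_force: 7.2
```

arm_command(motion=[{"offset":[0,0,0],"spin":0}])

```text
time_s: 18.77
ee_pos: [449.6, -54.8, 129.3]
ee_rot: [179.9, 0.5, 98.1]
force: [2.6, -16.3, -3.0]
gripper_width: 0.0
gripper_force: 7.2
```

About 16.3 N and holding. I'll back off the way I came, lift, and look.

arm_command(motion=[{"offset":[-0.006,0,0],"spin":0},{"offset":[-0.015,0,0],"spin":0},{"offset":[-0.01,0,-0.04],"spin":0},{"offset":[0,0,-0.05],"spin":0},{"offset":[0,0,-0.05],"spin":0}])

```text
time_s: 19.4
ee_pos: [452.0, -81.9, 270.3]
ee_rot: [-180.0, -0.1, 97.9]
force: [1.1, 0.1, -0.9]
gripper_width: 0.4
gripper_force: 0.0
```

arm_command(motion=[{"offset":[0.03,0.03,0],"spin":0},{"offset":[0.03,0.03,0],"spin":0},{"offset":[0,0,0],"spin":0},{"offset":[0,0,0],"spin":0}])

```text
time_s: 19.9
ee_pos: [503.0, -14.3, 268.5]
ee_rot: [-179.9, -0.0, 98.0]
force: [-0.1, 0.6, -0.3]
gripper_width: 0.8
gripper_force: 0.0
```

```bash
python3 look.py w4.png; python3 fit.py
```

```text
[503.  -14.3 268.5] [-179.9   -0.    98. ] 19.9 [-0.08444165  0.56611283 -0.26200008]
knob_grip [(0.56, array([329., 257.]), array([509.9, -23.6, 160. ]))]
pointer [(0.73, array([298., 219.]), array([481.7,  -3.6, 129. ]))]
index_mark [(0.68, array([327., 217.]), array([505.3,   1.4, 129. ])), (0.57, array([296., 223.]), array([480.6,  -7.3, 129. ]))]
lug [(0.97, array([252., 244.]), array([443.4, -32.7, 122. ]))]
grinder [(0.95, array([326., 215.]), array([509.5, -21.9,   0. ]))]
salt_shaker [(0.68, array([368.,  68.]), array([531.4, 145.5,   0. ]))]
tin_fish [(0.57, array([213.,  65.]), array([364.7, 125.1,   0. ]))]
pointer 34.591590887222424 144.6240791729615
index_mark 25.431246895756555 100.47787576849657
lug 67.1296579020374 187.75226422622848
body 510.5497741699219 -21.765281677246094 79.45874786376953
bar ((510.98828125, -22.280899047851562), (12.282794952392578, 46.27265167236328), 64.4764404296875) [510.  -20.5 170.4]
bar dir 155.23769927704132
lug 209 [446.2 -32.9 132.5]
tab 172 [472.4  -3.7 129.9]
dial 508.5293884277344 -20.29313087463379 39.33475112915039
lugtop [569.48474575 -22.89733518 134.        ]
tabc [486.03655647 -48.36491333 131.        ]
line [505.07402814 -15.91327171 172.        ] [506.41593446 -34.71357809 172.        ] 274.08266738532836
```

View pics/w4.png

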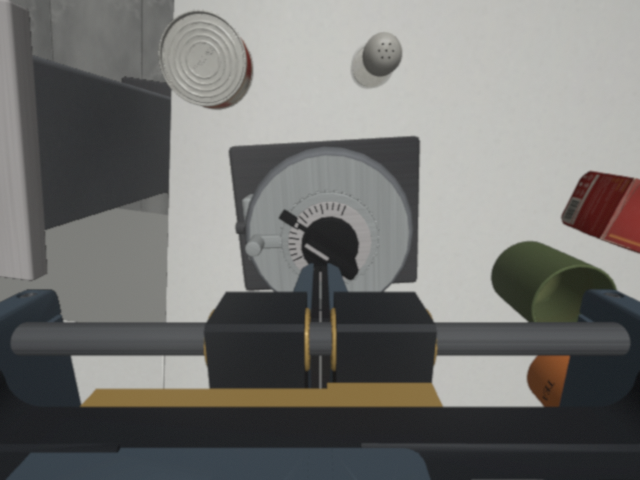

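The view shows the pointer line at (310,250) running to the tab at (289,216), and the bar still at about 155°. The lug is at its seat at (253,246), the salt shaker and tin are where they stood, and the arm is clear. Handing in.

```bash
python3 -c "
from workcell import env
print(env.job_done())"
```

```text
the job is handed in; nothing more can be done
None
```

I handed the job in with the pointer on the index tab (about 1° off by the depth fit), the lock ring tightened at about 16 N, and the salt shaker, tin and honey jar never touched; no verdict came back, and the lock-seat reading itself was not checked.

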